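# Stow the torch in its charging cradle and clamp it

## Task

Put the orange torch away in the charging cradle on the let-down flap of the walnut box, lens end towards the hinged clamp: feel along for the place where the foot under its barrel drops into the contact pocket, press the torch down firmly but gently (never harder than 35 N) until it sits fully home on both saddles, and only then swing the clamp fully shut over it and let go. Leave the padlock, the glass stone and the two keys where they lie.

Things in the scene. Friction and masses are not known exactly. Their poses are not given: they have to be found in the camera images.
- torch_mid (a point): Loose orange torch, 232 mm long, 0.28 to 0.42 kg, lying switch up in the tray. Point in the middle of the barrel, above the foot: grip here. x along the barrel to the lens, z to the switch side. Barrel 34 mm wide, 34 high, flat-sided, from x = -74 to 105 mm; head 56 mm square, x = 105 to 140; tail cap 44 mm square, to x = -92. At the start 34 mm above the table.
- torch_lens (a point): Middle of the torch's lens face, 140 mm ahead of torch_mid along x. The steel toggle switch is on top of the barrel, 40 to 45 mm ahead of torch_mid, and stands 13 mm above the barrel.
- torch_foot (a point): Underside of the torch's charging foot, 28 mm below torch_mid (11 mm below the barrel). The foot is 20 mm long along the barrel and 10 mm wide, its underside half-round. Head and foot are equally low, so the torch lies level on them. The torch balances 10 mm ahead of the foot's middle.
- cradle: Grey steel cradle fixed on the walnut flap; origin on the flap's top (14 mm above the table), x along it (lens must point to +x), y towards the box, z up. U saddles 12 mm thick at x = -54 and 80 mm: seats 45 mm above the origin, 38 mm wide inside, flared tops to 69 mm. The cradle and its contacts stand a push of 35 N on the torch.
- block_mid (a point): Point on the black contact block's top between the saddles, 43 mm above the cradle origin, x = y = 0. Block 64 mm long, 28 wide; its pocket for the foot is 22.2 mm long in x (1.1 mm play each way), 15 wide, 12 deep. The block is screwed in slots: the pocket's middle is anywhere from 9 mm behind to 9 mm ahead of this point in x; it is not measured.
- seat (a point): Where torch_mid is, but for the pocket's shift in x, when the torch is fully home: 62 mm above the cradle origin. With the foot on the block's top torch_mid is 9 mm above this; over the pocket it drops to about 6 mm above, onto two sprung contact rollers that take some 5 to 10 N beyond its own weight, most at first, and then give way until the barrel meets the seats hard.
- box_front (a point): Bottom middle of the walnut box's open front, on the flap. The box stands beyond it (cradle +y side), 300 mm long, 130 deep and 190 high; its roof juts out 10 mm at the ends and 8 mm in front. The flap, level and 14 mm thick, reaches from here 192 mm to the other side.
- clamp (a joint): Angle of the hinged steel clamp (rad): 0 shut, level over the saddle at x = 80 mm; 1.57 upright, 1.95 fully open, leaning back away from the box. A stiff hinge: stays where it is left, about 2 N at the knob moves it, stops at 0. As it shuts its tip moves over the torch towards cradle +y and down. Over a seated torch it shuts with 1 mm to spare; a torch not fully down stops it.
- clamp_hinge (a point): Point on the clamp's hinge axis (parallel to cradle x), at x = 80, y = -36 mm and 77 mm above the cradle origin. The clamp bar is 12 mm wide and 5 mm thick.
- clamp_tab (a point): Middle of the red knob at the clamp's tip: a cylinder of 12 mm diameter, 26 mm long along cradle x. It is 76 mm out from the hinge axis along the bar, and 8 mm to the bar's outer side (above it when shut).
- padlock: Nickel padlock lying flat in the bamboo tray, 64 x 42 x 20 mm, 0.18 kg; origin under it. Leave alone.
- stone: Green glass pebble, 44 mm across, 23 mm high, in the bamboo tray; origin under it. Leave alone.
- key_a: Bronze-coloured key lying flat on the flap between cradle and box, 57 mm long, 4 mm thick; origin under it. Leave alone.
- key_b: The other key, alike. Leave alone.
- tray: Fixed bamboo tray, 320 x 200 mm, floor 6 mm and rim 16 mm above the table; origin under its middle, x along its length.
Things that resemble listed ones, but are neither listed nor needed, are in the scene too. What is shaped like the part that bears torch_mid but green or pink is not meant.

How it is judged:
On the way:
1. with the clamp still well open, the torch sits fully down on both saddles, lens end at the clamp (z of torch_mid in the frame of cradle below 0.0637 m and z of torch_lens in the frame of cradle below 0.065 m and horizontal distance between torch_mid and cradle below 0.014 m and angle between the z axis of torch_mid and the z axis of cradle, either way round below 0.04 rad and x of torch_lens in the frame of cradle above 0.1 m and value of joint clamp above 1.2 rad), for 0.2 s.
At the end, for the whole second after the job is handed in: The torch lies fully down on both saddles (within 1.7 mm at the foot and 3 mm at the lens, tilted under 0.04 rad, its middle within 14 mm of the cradle's), lens end at the clamp, and the clamp is shut over it (under 0.06 rad), all at rest (z of torch_mid in the frame of cradle below 0.0637 m and z of torch_lens in the frame of cradle below 0.065 m and horizontal distance between torch_mid and cradle below 0.014 m and angle between the z axis of torch_mid and the z axis of cradle, either way round below 0.04 rad and x of torch_lens in the frame of cradle above 0.1 m and value of joint clamp below 0.06 rad and linear speed of torch below 0.01 m/s); the robot touches nothing.
It fails at once if the torch is pushed or dropped on the cradle, its contacts or the clamp with more than 35 N (50 N with its weight and the squeeze of the contacts) (contact force between torch and cradle above 50 N).
It fails at once if the padlock, the stone or a key is moved by more than 15 mm (distance of any of padlock, stone, key_a, key_b from where it was at the start of the episode above 0.015 m).
It also fails if it takes over 72 s, if anything falls off the work surface, if the arm or the gripper's body presses on something with over 40 N, if the wrist force passes 120 N, or if a joint passes its speed limit or range.

## Robot

A 6-joint arm with a two-finger parallel gripper is mounted at the origin on the work surface. World frame = base frame: x ahead of the robot, y to its left, z up, the work surface at z = 0. Lengths are in m, angles in rad, forces in N, time in s.
With the tool pointing down it reaches from about 0.4 to 0.825 m from the base axis. Payload 7 kg.
Tool frame: the origin (TCP) lies at the very end of the fingers, on their centre line; the grasp point (between the pads) lies manip.pinch_z behind it (manip.pinch_z is the distance from the TCP to the grasp point, in m); z points along the fingers, y is the line along which they close (so a half turn about z gives the same grasp; the last joint's range is limited). The gripper opens to 85 mm and grips with 20 to 120 N. Pads are 22 mm wide; open, the fingers measure 114 mm over their backs; the gripper's body (76 mm by 85 mm) begins 54 mm behind the grasp point. The pads swing forward as they close: fully open they stand 13 mm farther back than shut.
Start: joints at [-0.901, 0.359, 0.012, 0, -1.224, -0.288], TCP at [0.251, -0.626, 0.231] pointing down, gripper open.
Joint ranges: [-3.07, 3.07], [-1.43, 2.12], [-1.02, 1.25], [-3.03, 1.67], [-3.05, -0], [-3.03, 3.03]. Speed limits (rad/s): [2.39, 2.39, 3.01, 3.14, 3.14, 3.14].

## Interface

Orientations are given as a unit quaternion [w, x, y, z].
In Python, from station import readout, viewer, manip gives the robot as it stands.
- The arm moves only by the tool drive_tool, never from a script. Its argument "deltas" is text: rows parted by semicolons, each of 7 numbers parted by spaces: the shift along the tool's x, y, z each as a share of 0.025 m, from -1 to 1, then the turn, a rotation vector about the tool's x, y, z each as a share of 0.1 rad, from -1 to 1, then the opening, from 0 (shut) to 1 (fully open). In form: x y z wx wy wz hand; .... A call has 1 to 12 rows; each row shifts and turns the commanded pose from where the row before left it, along the tool's axes as they then stand; what a row does not reach is not made up. A row lasts 1/12 s, in which the tool goes at most 41.7 mm and 7.16 degrees, less where a joint would pass 70% of its speed; a pose out of reach is approached as far as the arm can. A call with a number of a shift or a turn outside -1 to 1 is refused whole. A call with a gripper value outside its range is refused whole. The fingers move at their own pace and stop on an object; the grip force is fixed at half the most. Time passes only in rows, so rows that do not move let the fingers close. It gives the time, the measured TCP pose, the force, the opening and the grip force at its end, in the units of the state.
- readout.observe(): the state, without advancing time (a new reading comes with each control period).
- viewer.read_camera(name): name is "scene" or "top" or "wrist"; returns (picture, depth): 420x560x3 uint8, red, green, blue; 420x560 float32, m along the optical axis (not along the pixel's ray), 0 where there is no reading.
- viewer.camera_params(name): a dict with "fx", "fy", "cx", "cy" (pixels), "R" (3x3) and "t" (3): a world point X has camera coordinates R X + t; the wrist camera has in their place "hand_eye" (4x4, takes a point from camera to tool coordinates, whose origin is the TCP and whose axes are the flange's). Camera axes: x right, y down, z forward; pixel columns grow to the right and rows downward; lengths in m; the calibration is good to about 2 mm. The wrist camera is an equidistant fisheye: a pixel r from the principal point sees the ray r / f radians off the axis. A picture is of the moment at which its call begins: read the wrist's pose just before it. camera_params takes no time and is no camera call.
- manip.close_job(): hands the job in; it is judged then, once.
The state is a dict: "time_s": time; "joint_pos": joint angles; "qd": joint speeds; "joint_efforts": joint torques, N m; "ee_pos": TCP position; "tcp_rot": TCP orientation; "wrist_force": force on the tool from outside, world axes, zero at the start; "ft_torque": the same for the moment, N m; "width": finger opening in m; "gripper_force": force on a finger pad.
Only numpy, scipy, OpenCV 4.12 (cv2) and the standard library are available. Lean on these libraries where they do the work, as an engineer would, in place of code of your own. Each camera call takes 0.05 s, during which the arm holds its last target. There are 200 camera calls.

## Working session

There is one attempt and no reset: what is moved stays moved. The work goes in short steps, Python scripts to look and compute and a tool call to move; the robot and the scene stay as the last step left them, time stands still between calls to the robot, and variables do not carry over. Pictures are saved under pics/ and viewed, at most 10 in all, crops included, and the job is handed in when it is done.

Besides the shell and the picture viewer there is one more tool, called after "Request:" as name(argument=value, ...), one argument or row to a line, values as JSON. drive_tool: Moves the arm, as the interface text tells. Shift numbers are shares of 0.025 m and turn numbers shares of 0.1 rad, none past 1 either way. Its arguments: {"type":"object","properties":{"deltas":{"type":"string"}},"required":["deltas"]}

```bash
mkdir -p pics; python3 - <<'E'
from station import readout, viewer, manip
import cv2, numpy as np
s=readout.observe(); print(s, manip.pinch_z)
for n in ("scene","top"):
    p,d=viewer.read_camera(n); cv2.imwrite(f"pics/{n}0.png",p[:,:,::-1]); np.savez(f"{n}0.npz",p=p,d=d)
    print(n,viewer.camera_params(n))
print(viewer.camera_params("wrist"))
E
```

```text
{'time_s': 0.0, 'joint_pos': array([-9.00879856e-01,  3.59404881e-01,  1.10642870e-02, -3.38728030e-04,
       -1.22409218e+00, -2.88109136e-01]), 'qd': array([-7.77006563e-04, -1.05353060e-03,  3.35016728e-05, -1.65557568e-03,
        5.73039693e-04, -9.34731845e-04]), 'joint_efforts': array([ 1.98518850e-03, -5.83338332e+01,  2.93416321e+01,  6.93658099e+00,
       -5.96672500e-03,  1.65625073e-05]), 'ee_pos': array([ 0.25130576, -0.62596257,  0.23035646]), 'tcp_rot': array([-2.35804837e-04, -1.89689524e-01,  9.81843770e-01,  7.99526515e-04]), 'wrist_force': array([-0.05610326,  0.38427969,  0.28642614]), 'ft_torque': array([ 0.0577121 , -0.00309331, -0.00460007]), 'gripper_force': 0.0, 'width': 0.08569440378805185} 0.0187
scene {'fx': 447.2402030869227, 'fy': 447.2402030869227, 'cx': 282.7214765386245, 'cy': 207.0604988916332, 'R': array([[-0.66301303,  0.74833893, -0.02006397],
       [ 0.54636806,  0.46540126, -0.69633585],
       [-0.51175743, -0.47264205, -0.71743559]]), 't': array([ 0.33984872, -0.12941465,  1.28411992])}
top {'fx': 409.49802158163135, 'fy': 409.49802158163135, 'cx': 275.97432895800375, 'cy': 207.5602975923612, 'R': array([[-0.02212011, -0.99974864,  0.00365485],
       [-0.99548776,  0.02168812, -0.09237826],
       [ 0.09227577, -0.00568177, -0.99571728]]), 't': array([-0.07494843,  0.43011182,  1.17474467])}
{'fx': 325.19226210127806, 'fy': 325.19226210127806, 'cx': 278.08149098586034, 'cy': 211.25297590834555, 'hand_eye': array([[-8.85329967e-05, -9.52027041e-01, -3.06013898e-01,
         7.85837774e-02],
       [ 9.99999596e-01,  1.89410345e-04, -8.78576864e-04,
        -1.42759043e-04],
       [ 8.94391129e-04, -3.06013852e-01,  9.52026640e-01,
        -1.42598612e-01],
       [ 0.00000000e+00,  0.00000000e+00,  0.00000000e+00,
         1.00000000e+00]])}
```

View pics/top0.png

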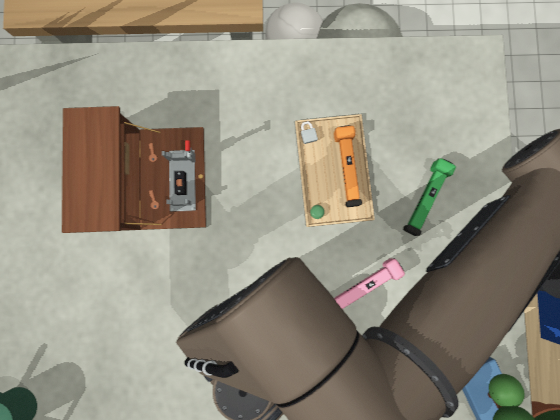

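View pics/scene0.png

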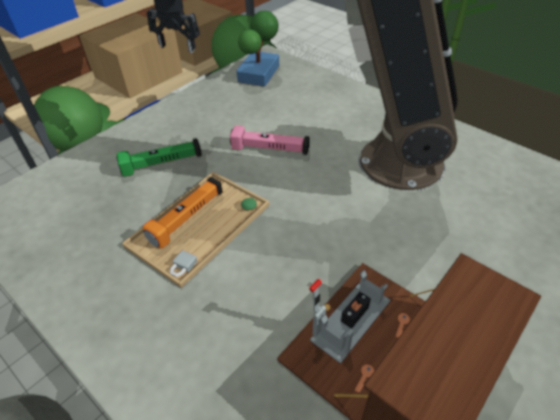

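The top view shows three torch-shaped things: orange at (348,165), green at (430,195) and pink at (370,285). Only the orange one, in the tray with its head up at (345,132), fits the description. The cradle is at (181,182) with the red knob at (187,147). Both lens and clamp point towards world +x.

```bash
cat > h.py <<'E'
from station import readout, viewer, manip
import cv2, numpy as np
from scipy.spatial.transform import Rotation as Ro
def ray(n,uv,P=None,pose=None):
    """origin, dirs (world) with camera z=1 (or unit for wrist)"""
    P=P or viewer.camera_params(n); uv=np.atleast_2d(uv).astype(float)
    x=(uv[:,0]-P['cx'])/P['fx']; y=(uv[:,1]-P['cy'])/P['fy']
    if n!="wrist":
        d=np.c_[x,y,np.ones_like(x)]; return -P['R'].T@P['t'], d@P['R']
    r=np.hypot(x,y)+1e-12; d=np.c_[np.sin(r)*x/r,np.sin(r)*y/r,np.cos(r)]
    p,q=pose; Rt=Ro.from_quat(np.r_[q[1:],q[0]]).as_matrix(); H=P['hand_eye']
    return p+Rt@H[:3,3], d@(Rt@H[:3,:3]).T
def plane(n,uv,z,**k):
    o,d=ray(n,uv,**k); return o+d*((z-o[2])/d[:,2])[:,None]
def hsv(p): return cv2.cvtColor(p,cv2.COLOR_RGB2HSV)
def mask(p,lo,hi): return cv2.inRange(hsv(p),np.array(lo),np.array(hi))>0
def cloud(n,p,d,m):
    v,u=np.nonzero(m&(d>0)); o,r=ray(n,np.c_[u,v]); return o+r*d[v,u][:,None],np.c_[u,v]
E
python3 - <<'E'
from h import *
z=np.load("top0.npz"); p,d=z['p'],z['d']
m=mask(p,(8,190,130),(20,255,255)); m[:, :325]=0; m[:,372:]=0; m[:115]=0; m[215:]=0
X,uv=cloud("top",p,d,m); print("orange",len(X),uv.min(0),uv.max(0))
b=X[(X[:,2]>.043)&(X[:,2]<.058)]; 
c=b[:,:2].mean(0); w=np.linalg.svd(b[:,:2]-c)[2][0]; w*=np.sign(w[0]); print("barrel",c,w,np.arctan2(w[1],w[0]),b[:,2].mean())
t=(X[:,:2]-c)@w; print("ends",np.percentile(t,[0,1,99,100]), "head mean",X[X[:,2]>.058].mean(0))
lens=X[t>np.percentile(t,99)].mean(0); print("lens~",lens)
def crop(a,n):cv2.imwrite(n,a)
k=mask(p,(0,0,0),(180,255,45)); k[:,172:190]&=True; k2=np.zeros_like(k); k2[165:200,170:190]=k[165:200,170:190]
X,uv=cloud("top",p,d,k2); print("block",len(X),uv.min(0),uv.max(0),X.mean(0),X.min(0),X.max(0))
r=mask(p,(0,180,120),(6,255,255)); r2=np.zeros_like(r); r2[138:160,178:198]=r[138:160,178:198]
X,uv=cloud("top",p,d,r2); print("knob",len(X),X.mean(0),X.min(0),X.max(0))
# heights round cradle
for c_ in (165,172,181,190,198): print(c_, [round(float(plane("top",[(c_,v)],0)[0,0]),3) for v in ()], np.round(cloud("top",p,d,np.pad(np.ones((1,1),bool),((180,239),(c_,559-c_))))[0],3))
a=cv2.resize(p[100:240,50:220,::-1],None,fx=4,fy=4,interpolation=cv2.INTER_CUBIC); 
b=cv2.resize(p[100:240,290:380,::-1],None,fx=4,fy=4,interpolation=cv2.INTER_CUBIC)
cv2.imwrite("pics/crop1.png",np.hstack([a[:,300:],b]))
E
```

```text
orange 4 [340 138] [350 139]
barrel [ 0.62288269 -0.28749651] [ 0.0958568  -0.99539513] -1.4747921159614168 0.04567600176038955
ends [-0.01269329 -0.01263445  0.01598959  0.01626259] head mean [nan nan nan]
lens~ [ 0.62426776 -0.30370095  0.04475073]
block 180 [175 172] [185 194] [0.50092412 0.18702379 0.05121884] [0.47215202 0.17685818 0.02634998] [0.53463518 0.20220361 0.06263267]
knob 48 [0.58096796 0.14261064 0.17008412] [0.56874027 0.13773892 0.16248468] [0.59327692 0.14848013 0.1763678 ]
165 [] [[0.517 0.241 0.015]]
172 [] [[0.517 0.219 0.018]]
181 [] [[0.509 0.184 0.057]]
190 [] [[0.516 0.167 0.015]]
198 [] [[0.516 0.144 0.013]]<stdin>:7: RuntimeWarning: Mean of empty slice.
  ret = um.true_divide(
```

View pics/crop1.png

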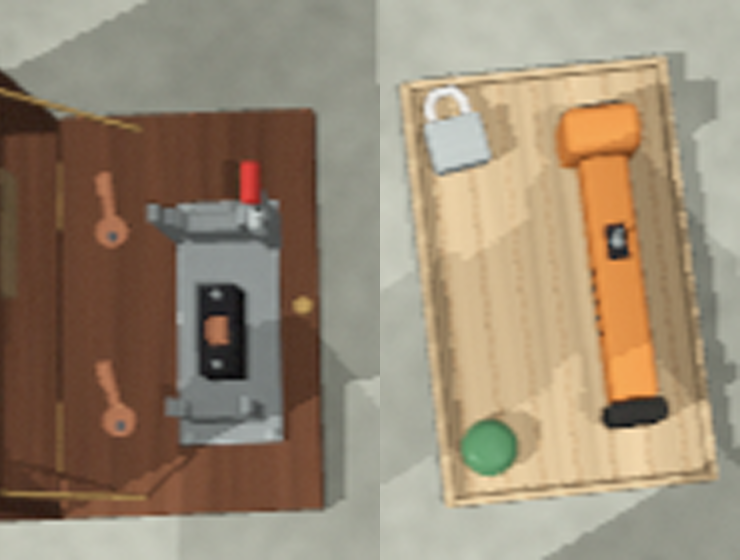

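The crop confirms the orange torch lens-up at (600,135), its switch at (617,240), and the block with its copper pocket at (218,330). The clamp is open, with its red knob at (250,180). Next I fix the mask and measure.

```bash
python3 - <<'E'
from h import *
z=np.load("top0.npz"); p,d=z['p'],z['d']
print(p[175,352],hsv(p)[175,352],p[135,345],hsv(p)[135,345])
m=mask(p,(8,190,120),(18,255,255)); n,l,st,c=cv2.connectedComponentsWithStats(m.astype(np.uint8)); 
i=l[175,352]; print("comp",i,st[i])
X,uv=cloud("top",p,d,l==i); b=X[(X[:,2]>.042)&(X[:,2]<.056)]
c=b[:,:2].mean(0); w=np.linalg.svd(b[:,:2]-c)[2][0]; w*=np.sign(w[0]); print("barrel",len(b),c,w,np.arctan2(w[1],w[0]),b[:,2].mean())
h=X[X[:,2]>.056]; print("head",len(h),h.mean(0)); t=(X[:,:2]-c)@w; print(np.percentile(t,[0,2,98,100])); 
th=(h[:,:2]-c)@w; print("headspan",th.min(),th.max()); 
mid=c+w*(np.percentile(t,98.5)-.140); print("mid",mid)
# cradle: grey pixels
E
```

```text
[224 144  72] [ 14 173 224] [241 161  83] [ 15 167 241]
comp 0 [     0      0    560    420 235195]
barrel 4036 [ 0.24938586 -0.39405897] [0.61385437 0.78941929] 0.9098624116783877 0.04854263118462027
head 60980 [ 0.2669709  -0.13008898  0.63181282]
[-1.07336468 -0.46086732  1.3738747   2.1325791 ]
headspan -0.45634998766339435 0.9383081427267319
mid [1.06109879 0.64980725]
```

```bash
python3 - <<'E'
from h import *
z=np.load("top0.npz"); p,d=z['p'],z['d']
m=mask(p,(9,135,90),(18,255,255)); n,l,st,c=cv2.connectedComponentsWithStats(m.astype(np.uint8)); 
i=l[175,352]; print("comp",i,st[i])
X,uv=cloud("top",p,d,l==i); b=X[(X[:,2]>.042)&(X[:,2]<.056)]
c=b[:,:2].mean(0); w=np.linalg.svd(b[:,:2]-c)[2][0]; w*=np.sign(w[0]); print("barrel",len(b),c,w,np.arctan2(w[1],w[0]),b[:,2].mean())
h=X[X[:,2]>.056]; print("head",len(h),h.mean(0)); t=(X[:,:2]-c)@w
print("t range",np.percentile(t,[0,2,98,100]))
if len(h): th=(h[:,:2]-c)@w; print("headspan",np.percentile(th,[2,98])); print("mid",c+w*(np.median(th)-.1225))
k=hsv(p); s=np.zeros(p.shape[:2],bool); s[170:200,172:190]=True
X,uv=cloud("top",p,d,s&(k[...,2]<60)); X=X[(X[:,2]>.045)&(X[:,2]<.07)]; r=cv2.minAreaRect(X[:,:2].astype(np.float32)); print("block",len(X),r)
E
```

```text
comp 7 [ 334  126   26   75 1019]
barrel 738 [ 0.53601178 -0.29509056] [0.99471065 0.10271667] 0.10289815701170021 0.04988770536957706
head 203 [ 0.63781164 -0.28669447  0.06077243]
t range [-0.0930532  -0.08792826  0.11662164  0.12605349]
headspan [0.08716672 0.11940399]
mid [ 0.51662299 -0.2970927 ]
block 154 ((0.5040361881256104, 0.18926924467086792), (0.06331951171159744, 0.025008954107761383), 1.1629343032836914)
```

Request:
drive_tool(
  deltas="0 0 0 0 0 0.93 1; 0 0 0 0 0 0.93 1; 0 0 0 0 0 0.93 1; -0.5 0.5 0 0 0 0 1; -1 1 0 0 0 0 1; -1 1 0 0 0 0 1; -1 1 0 0 0 0 1; -1 1 0 0 0 0 1; -1 1 0 0 0 0 1; -1 1 0 0 0 0 1; -1 1 0 0 0 0 1; -1 1 0 0 0 0 1",
)

```text
time_s: 1.1
ee_pos: [0.4417, -0.3916, 0.2311]
tcp_rot: [-0.0, -0.051, 0.999, 0.0]
wrist_force: [0.2, -0.3, 1.5]
width: 0.0855
gripper_force: 0.0
```

Request:
drive_tool(
  deltas="-1 1 0.4 0 0 0 1; -1 1 0.4 0 0 0 1; -1 1 0.4 0 0 0 1; -0.5 0.5 0 0 0 0 1; 0 0 0 0 0 0 1; 0 0 0 0 0 0 1",
)

```text
time_s: 1.6
ee_pos: [0.5195, -0.2961, 0.2007]
tcp_rot: [-0.001, -0.052, 0.999, 0.0]
wrist_force: [0.0, -0.2, -0.3]
width: 0.0851
gripper_force: 0.0
```

```bash
cat > look.py <<'E'
from h import *
import sys
s=readout.observe(); p,d=viewer.read_camera("wrist")
n=sys.argv[1]; cv2.imwrite(f"pics/{n}.png",p[:,:,::-1]); np.savez(f"{n}.npz",p=p,d=d,pos=s['ee_pos'],q=s['tcp_rot'])
print(s['time_s'],s['ee_pos'],s['tcp_rot'])
E
python3 look.py w1
```

```text
1.6 [ 0.51948769 -0.29614123  0.20071752] [-5.37336445e-04 -5.24378492e-02  9.98624028e-01  1.85004503e-04]
```

View pics/w1.png

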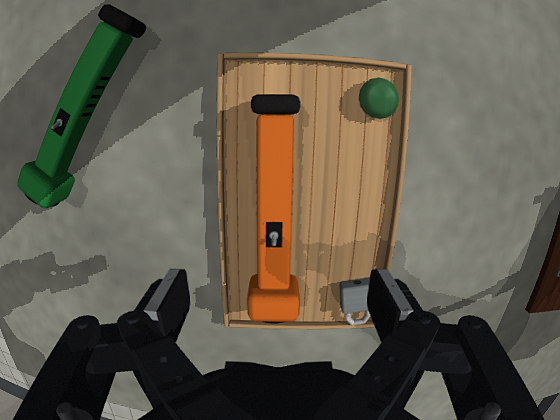

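The wrist view shows the torch upright: head at (275,300), switch at (273,235), tail cap at (275,104), in line with the fingers. The padlock is at (355,300) and the stone at (378,98).

```bash
cat > mt.py <<'E'
from h import *
import sys
z=np.load(sys.argv[1]+".npz"); p=z['p']; pose=(z['pos'],z['q'])
m=mask(p,(5,150,90),(20,255,255)).astype(np.uint8); n,l,st,c=cv2.connectedComponentsWithStats(m)
i=1+np.argmax(st[1:,4]); print(st[i])
E
python3 - <<'E'
from h import *
z=np.load("w1.npz"); p=z['p']; pose=(z['pos'],z['q'])
m=mask(p,(5,150,90),(20,255,255)).astype(np.uint8); n,l,st,c=cv2.connectedComponentsWithStats(m)
i=1+np.argmax(st[1:,4]); print(st[i])
rows=np.arange(125,215); L=[];R=[]
for v in rows:
    u=np.nonzero(l[v]==i)[0]; L.append((u.min()-.5,v)); R.append((u.max()+.5,v))
A=plane("wrist",L,.051,pose=pose); B=plane("wrist",R,.051,pose=pose); C=(A+B)/2
print("width",np.linalg.norm(A-B,axis=1)[[0,45,-1]])
w=np.linalg.svd(C[:,:2]-C[:,:2].mean(0))[2][0]; w*=np.sign(w[0]); print("axis",np.arctan2(w[1],w[0]),C[:,:2].mean(0))
# switch bezel: dark pixels
s=np.zeros_like(m); s[215:255,258:292]=(hsv(p)[215:255,258:292,2]<70); v,u=np.nonzero(s); print("bezel uv",u.min(),u.max(),v.min(),v.max())
e=plane("wrist",[(274,v.min()-.5),(274,v.max()+.5)],.0515,pose=pose); print("bezel",e)
# barrel/tailcap edge: orange start at tail x=-74
v0=min(np.nonzero(l[:,275]==i)[0]); e2=plane("wrist",[(275,v0-.5)],.051,pose=pose); print("tail edge v",v0,e2)
c0=C[:,:2].mean(0); print("mid from tail", c0+w*(((e2[0,:2]-c0)@w)+.074)); print("mid from bezel",c0+w*(((e[:,:2].mean(0)-c0)@w)-.0425))
q=z['q']; R=Ro.from_quat(np.r_[q[1:],q[0]]).as_matrix(); print(R)
E
```

```text
[ 247  114   53  208 7463]
width [0.03295039 0.03287006 0.03317631]
axis 0.09404919325692891 [ 0.49569647 -0.30243576]
bezel uv 266 281 222 246
bezel [[ 0.54522643 -0.29773052  0.0515    ]
 [ 0.57113985 -0.29511869  0.0515    ]]
tail edge v 115 [[ 0.44553932 -0.30705599  0.051     ]]
mid from tail [ 0.51922266 -0.3002166 ]
mid from bezel [ 0.5158819  -0.30053172]
[[-9.94499966e-01 -1.04731194e-01 -1.09259665e-03]
 [-1.04731591e-01  9.94500475e-01  3.13146348e-04]
 [ 1.05379169e-03  4.25853418e-04 -9.99999354e-01]]
```

Request:
drive_tool(
  deltas="0.08 -0.16 0.5 0 0 0.1 0.7; 0 0 1 0 0 0 0.7; 0 0 1 0 0 0 0.7; 0 0 1 0 0 0 0.7; 0 0 1 0 0 0 0.7; 0 0 1 0 0 0 0.7; 0 0 1 0 0 0 0.7; 0 0 0.5 0 0 0 0.7; 0 0 0.3 0 0 0 0.7; 0 0 0 0 0 0 0.7; 0 0 0 0 0 0 0.7",
)

```text
time_s: 2.57
ee_pos: [0.5174, -0.3021, 0.0192]
tcp_rot: [0.0, -0.046, 0.999, -0.0]
wrist_force: [0.4, -0.8, 0.6]
width: 0.0597
gripper_force: 0.0
```

Request:
drive_tool(
  deltas="0 0 0 0 0 0 0; 0 0 0 0 0 0 0; 0 0 0 0 0 0 0; 0 0 0 0 0 0 0; 0 0 0 0 0 0 0; 0 0 0 0 0 0 0; 0 0 0 0 0 0 0",
)

```text
time_s: 3.15
ee_pos: [0.5183, -0.3017, 0.0202]
tcp_rot: [0.001, -0.047, 0.999, -0.0]
wrist_force: [-1.8, -0.5, 6.7]
width: 0.0334
gripper_force: 59.8
```

Request:
drive_tool(
  deltas="0 0 -0.3 0 0 0 0; 0 0 -0.8 0 0 0 0; 0 0 -1 0 0 0 0; 0 0 -1 0 0 0 0; 0 0 -1 0 0 0 0; 0 0 -1 0 0 0 0; 0 0 -1 0 0 0 0; 0 0 -1 0 0 0 0; 0 0 -1 0 0 0 0; 0 0 -1 0 0 0 0; 0.2 0.5 -0.2 0 0 0 0; 0.2 0.8 0 0 0 0 0",
)

```text
time_s: 4.15
ee_pos: [0.5049, -0.2704, 0.2531]
tcp_rot: [0.001, -0.046, 0.999, -0.0]
wrist_force: [0.3, 0.7, -4.0]
width: 0.0331
gripper_force: 60.4
```

Request:
drive_tool(
  deltas="0.2 1 0 0 0 0 0; 0.2 1 0 0 0 0 0; 0.2 1 0 0 0 0 0; 0 1 0 0 0 0 0; 0 1 0 0 0 0 0; 0 1 0 0 0 0 0; 0 1 0 0 0 0 0; 0 1 0 0 0 0 0; 0 1 0 0 0 0 0; 0 1 0 0 0 0 0; 0 1 0 0 0 0 0; 0 1 0 0 0 0 0",
)

```text
time_s: 5.15
ee_pos: [0.4602, 0.0286, 0.2508]
tcp_rot: [-0.001, -0.046, 0.999, 0.0]
wrist_force: [0.6, -0.3, -3.8]
width: 0.0333
gripper_force: 60.3
```

Request:
drive_tool(
  deltas="0 0.7 0 0 0 0.4 0; 0 0.3 0 0 0 0.3 0; 0 0 0 0 0 0 0; 0 0 0 0 0 0 0; 0 0 0 0 0 0 0",
)

```text
time_s: 5.57
ee_pos: [0.4592, 0.052, 0.251]
tcp_rot: [-0.0, -0.012, 1.0, -0.0]
wrist_force: [0.5, 0.4, -3.9]
width: 0.0328
gripper_force: 60.2
```

```bash
python3 look.py w2
```

```text
5.5667 [0.45915771 0.05198322 0.25101307] [-3.80433618e-04 -1.18763622e-02  9.99929401e-01 -3.36288104e-05]
```

View pics/w2.png

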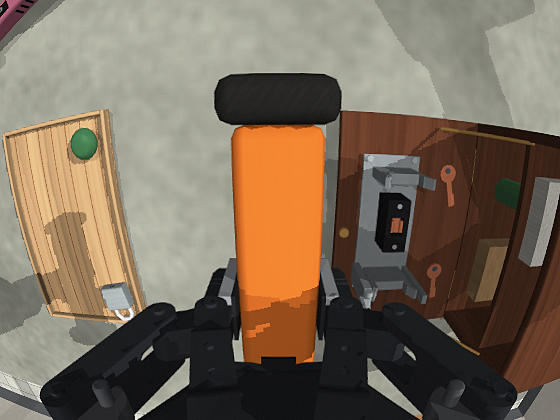

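The torch hangs level in the grip at (280,230). The cradle is at right with the block at (393,222), copper pocket at (397,226), saddles at (400,180) and (390,285). I enlarge the block for its corners.

```bash
python3 - <<'E'
import cv2; p=cv2.imread("pics/w2.png"); cv2.imwrite("pics/w2c.png",cv2.resize(p[145:315,345:450],None,fx=3.5,fy=3.5,interpolation=cv2.INTER_CUBIC))
E
```

```text
(no output)
```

View pics/w2c.png

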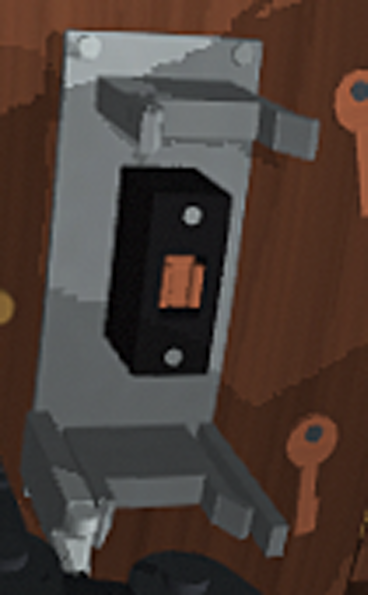

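```bash
python3 - <<'E'
from h import *
z=np.load("w2.npz"); p=z['p']; pose=(z['pos'],z['q'])
f=lambda c,h: plane("wrist",np.array(c)/3.5+np.array([345,145])-.35,h,pose=pose)
B=f([(153,197),(230,197),(209,375),(133,375)],.057); print("block",B[:,:2],B[:,:2].mean(0)); 
w=(B[0]+B[1]-B[2]-B[3])[:2]/2; print("len",np.linalg.norm(w),"ang",np.arctan2(-w[1],-w[0]),"wid",np.linalg.norm(B[0]-B[1]))
S=f([(192,215),(173,357)],.057); print("screws",S[:,:2],S[:,:2].mean(0),np.arctan2(*(S[1]-S[0])[[1,0]]))
print("copper@.047",f([(182,282)],.047)[:,:2],f([(182,282)],.052)[:,:2])
print("rear seat x", f([(200,108),(200,142)],.059)[:,:2],"front seat",f([(135,475),(150,505)],.059)[:,:2])
print("flare tops",f([(318,122),(312,160)],.083)[:,:2])
# depth view of cradle: heights
d=z['d']
X=[]
P=viewer.camera_params("wrist"); print("depth at block",d[222-10,393],d[226,397],d[215,397])
E
```

```text
block [[0.47371687 0.17527014]
 [0.47284542 0.20252478]
 [0.53633471 0.20517389]
 [0.53612266 0.17686336]] [0.50475491 0.18995804]
len 0.06298326717559409 ang 0.033684541727466974 wid 0.027268574655838044
screws [[0.47933313 0.18972896]
 [0.5294952  0.19046786]] [0.50441417 0.19009841] 0.014729295649558586
copper@.047 [[0.50607101 0.19364304]] [[0.50426368 0.19157098]]
rear seat x [[0.44362222 0.18718738]
 [0.45457687 0.18851512]] front seat [[0.5740174  0.18311189]
 [0.58665006 0.19106042]]
flare tops [[0.44123211 0.21752319]
 [0.45312017 0.21723521]]
depth at block 0.3537463 0.37132463 0.35493892
```

Request:
drive_tool(
  deltas="-0.33 0.92 0 0 0 0 0; -0.33 0.92 0 0 0 0 0; -0.33 0.92 0 0 0 0 0; -0.33 0.92 0 0 0 0 0; -0.33 0.92 0 0 0 0 0; -0.32 0.9 0 0 0 0 0; 0 0 0 0 0 0 0; 0 0 1 0 0 0 0; 0 0 1 0 0 0 0; 0 0 1 0 0 0 0; 0 0 1 0 0 0 0; 0 0 0.5 0 0 0 0",
)

```text
time_s: 6.62
ee_pos: [0.5045, 0.189, 0.1356]
tcp_rot: [-0.002, -0.011, 1.0, -0.001]
wrist_force: [-0.8, 0.2, -3.2]
width: 0.0335
gripper_force: 60.6
```

Request:
drive_tool(
  deltas="0 0 0.8 0 0 0 0; 0 0 0.6 0 0 0 0; 0 0 0 0 0 0 0; 0 0 0 0 0 0 0; 0 0 0 0 0 0 0",
)

```text
time_s: 7.03
ee_pos: [0.5066, 0.1907, 0.1047]
tcp_rot: [0.0, -0.011, 1.0, 0.0]
wrist_force: [0.1, 0.5, -3.4]
width: 0.033
gripper_force: 60.6
```

```bash
python3 - <<'E'
from h import *
p,d=viewer.read_camera("wrist"); t,d=viewer.read_camera("scene"); 
c=cv2.resize(t[240:400,260:460,::-1],None,fx=2.1,fy=2.1,interpolation=cv2.INTER_CUBIC)
w=p[:336,140:510,::-1]
cv2.imwrite("pics/w3.png",np.hstack([w,c]))
E
```

```text
(no output)
```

View pics/w3.png

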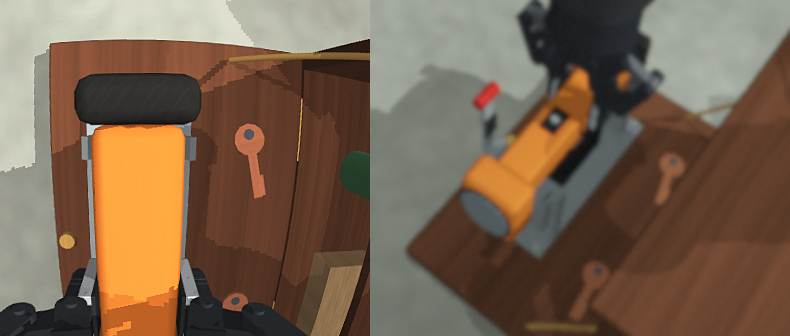

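The torch sits centred between the saddle flares (82 and 196 against a barrel at 92 to 187), head past the clamp. I descend to just above contact, then feel.

Request:
drive_tool(
  deltas="0 0 0.5 0 0 0 0; 0 0 0.4 0 0 0 0; 0 0 0.2 0 0 0 0; 0 0 0.1 0 0 0 0; 0 0 0 0 0 0 0; 0 0 0 0 0 0 0",
)

```text
time_s: 7.63
ee_pos: [0.506, 0.1909, 0.074]
tcp_rot: [0.0, -0.011, 1.0, -0.0]
wrist_force: [0.4, -0.5, -3.8]
width: 0.0328
gripper_force: 60.9
```

Request:
drive_tool(
  deltas="0 0 0.04 0 0 0 0; 0 0 0 0 0 0 0; 0 0 0 0 0 0 0",
)

```text
time_s: 7.88
ee_pos: [0.506, 0.191, 0.0731]
tcp_rot: [0.0, -0.011, 1.0, 0.0]
wrist_force: [0.3, 0.1, -3.4]
width: 0.033
gripper_force: 60.9
```

Request:
drive_tool(
  deltas="0 0 0.04 0 0 0 0; 0 0 0 0 0 0 0; 0 0 0 0 0 0 0",
)

```text
time_s: 8.13
ee_pos: [0.5059, 0.1909, 0.0718]
tcp_rot: [-0.0, -0.011, 1.0, -0.0]
wrist_force: [0.2, -0.1, -3.8]
width: 0.0332
gripper_force: 60.9
```

Request:
drive_tool(
  deltas="0 0 0.04 0 0 0 0; 0 0 0 0 0 0 0; 0 0 0 0 0 0 0",
)

```text
time_s: 8.38
ee_pos: [0.506, 0.1909, 0.0709]
tcp_rot: [0.0, -0.011, 1.0, 0.0]
wrist_force: [-0.7, -0.8, -0.9]
width: 0.0332
gripper_force: 61.1
```

Request:
drive_tool(
  deltas="0.04 0 0.01 0 0 0 0; 0 0 0 0 0 0 0; 0 0 0 0 0 0 0",
)

```text
time_s: 8.63
ee_pos: [0.5046, 0.1907, 0.0704]
tcp_rot: [-0.0, -0.011, 1.0, -0.0]
wrist_force: [-0.1, 0.3, -3.6]
width: 0.0332
gripper_force: 61.0
```

Request:
drive_tool(
  deltas="0.04 0 0 0 0 0 0; 0 0 0 0 0 0 0; 0 0 0 0 0 0 0",
)

```text
time_s: 8.88
ee_pos: [0.5038, 0.1908, 0.0705]
tcp_rot: [-0.0, -0.011, 1.0, -0.0]
wrist_force: [0.2, 0.9, -3.6]
width: 0.0332
gripper_force: 61.0
```

Request:
drive_tool(
  deltas="0.04 0 0 0 0 0 0; 0 0 0 0 0 0 0; 0 0 0 0 0 0 0",
)

```text
time_s: 9.13
ee_pos: [0.5029, 0.1908, 0.0706]
tcp_rot: [0.0, -0.011, 1.0, 0.0]
wrist_force: [0.7, 0.4, -3.4]
width: 0.0329
gripper_force: 61.0
```

Request:
drive_tool(
  deltas="0 0 0.03 0 0 0 0; 0 0 0 0 0 0 0; 0 0 0 0 0 0 0",
)

```text
time_s: 9.38
ee_pos: [0.5029, 0.1908, 0.0697]
tcp_rot: [-0.0, -0.011, 1.0, -0.0]
wrist_force: [-0.5, -0.0, -2.2]
width: 0.0334
gripper_force: 61.0
```

Request:
drive_tool(
  deltas="0 0 0.03 0 0 0 0; 0 0 0 0 0 0 0; 0 0 0 0 0 0 0",
)

```text
time_s: 9.63
ee_pos: [0.5029, 0.1908, 0.069]
tcp_rot: [-0.0, -0.011, 1.0, -0.0]
wrist_force: [0.8, -0.1, -3.9]
width: 0.0332
gripper_force: 60.8
```

Request:
drive_tool(
  deltas="0 0 0.03 0 0 0 0; 0 0 0 0 0 0 0; 0 0 0 0 0 0 0",
)

```text
time_s: 9.88
ee_pos: [0.5029, 0.1906, 0.0683]
tcp_rot: [-0.0, -0.011, 1.0, -0.0]
wrist_force: [-0.1, -0.9, -2.6]
width: 0.0333
gripper_force: 60.9
```

Request:
drive_tool(
  deltas="0 0 0.03 0 0 0 0; 0 0 0 0 0 0 0; 0 0 0 0 0 0 0",
)

```text
time_s: 10.13
ee_pos: [0.5029, 0.1904, 0.0677]
tcp_rot: [-0.0, -0.011, 1.0, -0.0]
wrist_force: [0.6, -3.8, 0.6]
width: 0.0332
gripper_force: 61.3
```

Request:
drive_tool(
  deltas="0 0 0.03 0 0 0 0; 0 0 0 0 0 0 0; 0 0 0 0 0 0 0",
)

```text
time_s: 10.38
ee_pos: [0.5029, 0.1907, 0.0669]
tcp_rot: [0.0, -0.011, 1.0, -0.0]
wrist_force: [0.3, -4.7, 1.7]
width: 0.0331
gripper_force: 61.5
```

Request:
drive_tool(
  deltas="0 -0.04 0 0 0 0 0; 0 0 0 0 0 0 0; 0 0 0 0 0 0 0",
)

```text
time_s: 10.63
ee_pos: [0.503, 0.1904, 0.0669]
tcp_rot: [0.0, -0.011, 1.0, 0.0]
wrist_force: [-2.2, 0.2, 2.6]
width: 0.0334
gripper_force: 61.5
```

Request:
drive_tool(
  deltas="0 -0.03 0 0 0 0 0; 0 0 0 0 0 0 0; 0 0 0 0 0 0 0",
)

```text
time_s: 10.88
ee_pos: [0.5031, 0.1896, 0.0669]
tcp_rot: [0.0, -0.011, 1.0, 0.0]
wrist_force: [-3.1, 3.6, 2.9]
width: 0.0332
gripper_force: 61.5
```

Request:
drive_tool(
  deltas="0.02 0.02 0 0 0 0 0; 0 0 0 0 0 0 0; 0 0 0 0 0 0 0",
)

```text
time_s: 11.13
ee_pos: [0.5029, 0.1898, 0.067]
tcp_rot: [0.0, -0.012, 1.0, 0.0]
wrist_force: [1.5, 0.7, 1.4]
width: 0.0329
gripper_force: 61.4
```

Request:
drive_tool(
  deltas="0 0 0.03 0 0 0 0; 0 0 0 0 0 0 0; 0 0 0 0 0 0 0",
)

```text
time_s: 11.38
ee_pos: [0.5029, 0.1897, 0.0663]
tcp_rot: [0.0, -0.011, 1.0, 0.0]
wrist_force: [1.9, 0.1, 2.9]
width: 0.0335
gripper_force: 61.6
```

Request:
drive_tool(
  deltas="0 0 0.03 0 0 0 0; 0 0 0 0 0 0 0; 0 0 0 0 0 0 0",
)

```text
time_s: 11.63
ee_pos: [0.5028, 0.1897, 0.0654]
tcp_rot: [0.0, -0.011, 1.0, 0.0]
wrist_force: [2.0, 0.5, 2.3]
width: 0.0332
gripper_force: 61.5
```

Request:
drive_tool(
  deltas="0 0 0.03 0 0 0 0; 0 0 0 0 0 0 0; 0 0 0.03 0 0 0 0; 0 0 0 0 0 0 0; 0 0 0 0 0 0 0",
)

```text
time_s: 12.05
ee_pos: [0.5028, 0.1897, 0.0637]
tcp_rot: [0.0, -0.011, 1.0, 0.0]
wrist_force: [5.7, 0.5, -1.0]
width: 0.0333
gripper_force: 61.1
```

Request:
drive_tool(
  deltas="0 0 0.03 0 0 0 0; 0 0 0 0 0 0 0; 0 0 0 0 0 0 0",
)

```text
time_s: 12.3
ee_pos: [0.5028, 0.1897, 0.063]
tcp_rot: [0.0, -0.011, 1.0, 0.0]
wrist_force: [6.2, 1.0, -0.9]
width: 0.0332
gripper_force: 61.1
```

Request:
drive_tool(
  deltas="0 0 0.03 0 0 0 0; 0 0 0 0 0 0 0; 0 0 0 0 0 0 0",
)

```text
time_s: 12.55
ee_pos: [0.5029, 0.1897, 0.0625]
tcp_rot: [0.0, -0.012, 1.0, 0.0]
wrist_force: [5.0, 0.8, 2.3]
width: 0.0336
gripper_force: 61.5
```

Request:
drive_tool(
  deltas="-0.02 0 0 0 0 0 0; 0 0 0 0 0 0 0; 0 0 0.02 0 0 0 0; 0 0 0 0 0 0 0; 0 0 0 0 0 0 0",
)

```text
time_s: 12.97
ee_pos: [0.5029, 0.1897, 0.0625]
tcp_rot: [0.0, -0.012, 1.0, 0.0]
wrist_force: [0.0, 1.5, 9.5]
width: 0.0332
gripper_force: 62.4
```

Request:
drive_tool(
  deltas="0 0 0.02 0 0 0 0; 0 0 0 0 0 0 0; 0 0 0 0 0 0 0",
)

```text
time_s: 13.22
ee_pos: [0.5029, 0.1897, 0.0624]
tcp_rot: [0.0, -0.012, 1.0, 0.0]
wrist_force: [-1.6, 1.7, 14.8]
width: 0.0332
gripper_force: 63.0
```

Request:
drive_tool(
  deltas="0 0 0.02 0 0 0 0; 0 0 0 0 0 0 0; 0 0 0 0 0 0 0",
)

```text
time_s: 13.47
ee_pos: [0.5029, 0.1897, 0.0624]
tcp_rot: [0.0, -0.012, 1.0, 0.0]
wrist_force: [-2.6, 0.6, 19.4]
width: 0.0329
gripper_force: 63.7
```

Request:
drive_tool(
  deltas="0 0 -0.04 0 0 0 0; 0 0 0 0 0 0 0; 0 0 0 0 0 0 0.3; 0 0 0 0 0 0 0.7; 0 0 0 0 0 0 0.7; 0 0 0 0 0 0 0.7; 0 0 0 0 0 0 0.7; 0 0 -0.2 0 0 0 0.7; 0 0 -0.5 0 0 0 0.7; 0 0 -0.8 0 0 0 0.7; 0 0 -1 0 0 0 0.7; 0 0 -1 0 0 0 0.7",
)

```text
time_s: 14.47
ee_pos: [0.5024, 0.1891, 0.15]
tcp_rot: [-0.001, -0.011, 1.0, -0.001]
wrist_force: [0.6, 1.1, -0.6]
width: 0.0592
gripper_force: 0.0
```

Request:
drive_tool(
  deltas="0 0 -1 0 0 0 0.5; 0 0 -1 0 0 0 0.3; 0 0 -1 0 0 0 0; 0 0 -1 0 0 0 0; 0 0 -0.5 0 0 0 0; 0 0 0 0 0 0 0; 0 0 0 0 0 0 0",
)

```text
time_s: 15.05
ee_pos: [0.5028, 0.1896, 0.2625]
tcp_rot: [0.0, -0.011, 1.0, 0.001]
wrist_force: [-0.2, 0.3, 0.3]
width: 0.0001
gripper_force: 0.0
```

```bash
python3 look.py w4; python3 - <<'E'
from h import *
z=np.load("w4.npz"); p,d=z['p'],z['d']; pose=(z['pos'],z['q'])
o,r=ray("wrist",np.indices((420,560))[::-1].reshape(2,-1).T,pose=pose)
P=viewer.camera_params("wrist"); q=pose[1]; Rt=Ro.from_quat(np.r_[q[1:],q[0]]).as_matrix(); ax=Rt@P['hand_eye'][:3,2]
X=(o+r*(d.ravel()/(r@ax))[:,None])
m=mask(p,(5,150,90),(20,255,255)).ravel()&(d.ravel()>0)&(X[:,2]>.07)&(X[:,2]<.14)
Y=X[m]; b=Y[(Y[:,0]>.44)&(Y[:,0]<.53)&(Y[:,2]<.1)&(Y[:,2]>.088)]
print("barrel top z expected .093", len(b), b[:,2].mean(), np.polyfit(b[:,0],b[:,2],1), b[:,1].mean(), Y[:,0].min(),Y[:,0].max())
h=Y[Y[:,0]>.62]; print("head",len(h),h.mean(0) if len(h) else 0)
rm=mask(p,(0,180,100),(4,255,255)).ravel()|mask(p,(175,180,100),(180,255,255)).ravel(); K=X[rm&(X[:,2]>.1)]; print("knob",len(K),K.mean(0) if len(K) else 0, K.min(0) if len(K) else 0,K.max(0) if len(K) else 0)
E
```

```text
15.05 [0.50284947 0.18962621 0.26245971] [ 4.10043747e-04 -1.13229042e-02  9.99935653e-01  5.60820261e-04]
barrel top z expected .093 2984 0.09267731761937283 [0.00208672 0.09166797] 0.18887337400143422 0.3821229838725826 0.584470305652232
head 0 0
knob 343 [0.57692934 0.1437071  0.17209231] [0.4242273  0.13732919 0.16159071] [0.59317444 0.18753657 0.40499243]
```

View pics/w4.png

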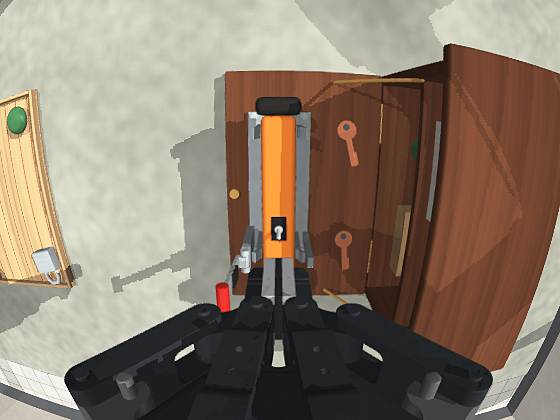

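The torch is free and home: barrel top at 92.7 mm against 93 expected, tilt about 0.002. The red knob is at (223,297), about (0.581, 0.142, 0.165). I go behind it with the fingers shut.

Request:
drive_tool(
  deltas="-0.76 -0.97 0 0 0 0 0; -0.76 -0.97 0 0 0 0 0; -0.76 -0.97 0 0 0 0 0; -0.76 -0.97 0 0 0 0 0; 0 0 0 0 0 0 0; 0 0 0.6 0 0 0 0; 0 0 1 0 0 0 0; 0 0 1 0 0 0 0; 0 0 0.9 0 0 0 0; 0 0 0.6 0 0 0 0; 0 0 0 0 0 0 0; 0 0 0 0 0 0 0",
)

```text
time_s: 16.1
ee_pos: [0.5802, 0.0939, 0.158]
tcp_rot: [-0.002, -0.011, 1.0, -0.001]
wrist_force: [0.5, 0.6, 0.8]
width: -0.0001
gripper_force: 0.0
```

Request:
drive_tool(
  deltas="0 0.4 0 0 0 0 0; 0 0.4 0 0 0 0 0; 0 0.4 0 0 0 0 0; 0 0.3 0 0 0 0 0; 0 0.3 0 0 0 0 0; 0 0 0 0 0 0 0",
)

```text
time_s: 16.6
ee_pos: [0.5803, 0.1411, 0.1598]
tcp_rot: [0.001, -0.012, 1.0, 0.0]
wrist_force: [0.7, 0.1, 0.1]
width: 0.0001
gripper_force: 0.0
```

```bash
cat > knob.py <<'E'
from h import *
for n in ("scene","top"):
    p,d=viewer.read_camera(n)
    m=(mask(p,(0,170,100),(5,255,255))|mask(p,(174,170,100),(180,255,255)))
    X,uv=cloud(n,p,d,m); k=(abs(X[:,0]-.581)<.05)&(X[:,1]>.08)&(X[:,1]<.28)&(X[:,2]>.08)&(X[:,2]<.2); X=X[k]
    print(n,len(X),np.median(X,0) if len(X) else "", X.max(0) if len(X) else "")
E
python3 knob.py
```

```text
scene 60 [0.5837901  0.16126615 0.17127453] [0.59509793 0.16554872 0.17453626]
top 8 [0.57001156 0.15894453 0.17135716] [0.57165581 0.16333492 0.17362187]
```

Request:
drive_tool(
  deltas="0 0.4 0 0 0 0 0; 0 0.4 0.05 0 0 0 0; 0 0.4 0.1 0 0 0 0; 0 0.4 0.15 0 0 0 0; 0 0.3 0.15 0 0 0 0; 0 0 0 0 0 0 0",
)

```text
time_s: 17.2
ee_pos: [0.5787, 0.1884, 0.1468]
tcp_rot: [-0.0, -0.012, 1.0, -0.0]
wrist_force: [0.0, -0.3, -0.4]
width: 0.0002
gripper_force: 0.0
```

```bash
python3 knob.py
```

```text
scene 96 [0.58161862 0.20713474 0.15337817] [0.59490871 0.2208238  0.19661865]
top 8 [0.57100637 0.2048144  0.15457953] [0.57365155 0.20881452 0.15621067]
```

Request:
drive_tool(
  deltas="0 -0.3 -0.3 0 0 0 0; 0 0 -0.8 0 0 0 0; 0 0 -0.5 0 0 0 0; 0 0 0 0 0 0 0; 0 0.8 0 0 0 0 0; 0 0.8 0 0 0 0 0; 0 0 0 0 0 0 0; 0 0 0.5 0 0 0 0; 0 0 0.5 0 0 0 0; 0 0 0.5 0 0 0 0; 0 0 0.5 0 0 0 0; 0 0 0.2 0 0 0 0",
)

```text
time_s: 18.3
ee_pos: [0.5795, 0.2271, 0.137]
tcp_rot: [0.003, -0.012, 1.0, 0.007]
wrist_force: [-26.6, 37.8, 35.7]
width: -0.0001
gripper_force: 23.8
```

Request:
drive_tool(
  deltas="0 0 0.2 0 0 0 0; 0 0 0.2 0 0 0 0; 0 0 0 0 0 0 0",
)

```text
time_s: 18.55
ee_pos: [0.5796, 0.2326, 0.1291]
tcp_rot: [0.005, -0.013, 1.0, 0.011]
wrist_force: [-28.8, 49.2, 30.1]
width: 0.0003
gripper_force: 25.2
```

```bash
python3 knob.py
```

```text
scene 18 [0.59241535 0.22093065 0.13553959] [0.59455865 0.22540727 0.138951  ]
top 11 [0.57029893 0.21894675 0.13714385] [0.57589335 0.22155498 0.1409418 ]
```

Request:
drive_tool(
  deltas="0 0 -0.3 0 0 0 0; 0 0 -0.5 0 0 0 0; 0 0 -0.8 0 0 0 0; 0 0 -0.8 0 0 0 0; 0 0 -0.5 0 0 0 0; 0 0 0 0 0 0 0; 0 0 0 0 0 0 0",
)

```text
time_s: 19.23
ee_pos: [0.5785, 0.2189, 0.1965]
tcp_rot: [0.001, -0.011, 1.0, 0.001]
wrist_force: [0.5, -0.4, -1.0]
width: 0.0002
gripper_force: 0.0
```

```bash
python3 knob.py; python3 - <<'E'
from h import *
p,_=viewer.read_camera("wrist"); t,_=viewer.read_camera("scene")
c=cv2.resize(t[230:400,270:450,::-1],None,fx=2.4,fy=2.4,interpolation=cv2.INTER_CUBIC)
w=cv2.resize(p[40:320,150:450,::-1],None,fx=1.2,fy=1.2)
H=max(c.shape[0],w.shape[0]); f=lambda a:np.pad(a,((0,H-a.shape[0]),(0,0),(0,0)))
cv2.imwrite("pics/w5.png",np.hstack([f(w),f(c)]))
E
```

```text
scene 74 [0.58121884 0.21435014 0.14615361] [0.59451339 0.21861511 0.14933798]
top 37 [0.57916429 0.21114577 0.14685686] [0.5923909  0.21714364 0.15181335]
```

View pics/w5.png

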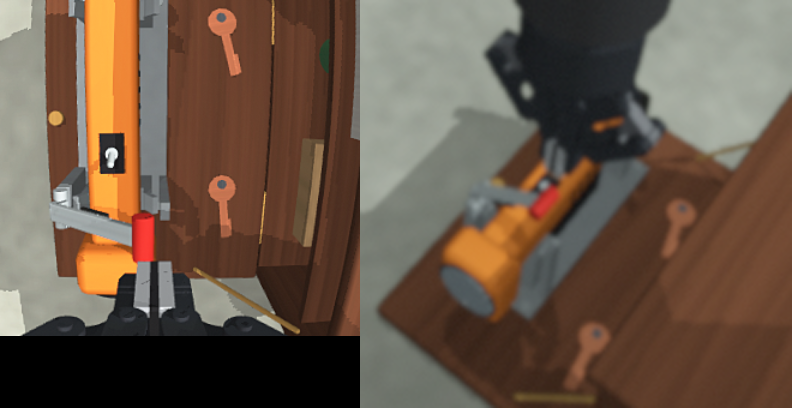

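The clamp is about 40 degrees open, its knob at about (0.211, z 0.141), and the torch is still home. My finger tips had wedged on the knob, so I now push with the one finger's flat end, following the arc.

Request:
drive_tool(
  deltas="0 -0.52 0 0 0 0 0; 0 0 0.6 0 0 0 0; 0 0 0.7 0 0 0 0; 0 0 0.5 0 0 0 0; 0 0 0 0 0 0 0; 0 0 0 0 0 0 0",
)

```text
time_s: 19.93
ee_pos: [0.5782, 0.2055, 0.1498]
tcp_rot: [-0.001, -0.011, 1.0, -0.001]
wrist_force: [0.4, 1.1, 0.3]
width: 0.0
gripper_force: 0.0
```

Request:
drive_tool(
  deltas="0 0.1 0.2 0 0 0 0; 0 0.1 0.2 0 0 0 0; 0 0.1 0.2 0 0 0 0; 0 0 0 0 0 0 0",
)

```text
time_s: 20.27
ee_pos: [0.5783, 0.2144, 0.135]
tcp_rot: [-0.0, -0.012, 1.0, 0.0]
wrist_force: [-1.2, 0.4, -0.1]
width: 0.0003
gripper_force: 0.2
```

Request:
drive_tool(
  deltas="0 0.08 0.2 0 0 0 0; 0 0.08 0.2 0 0 0 0; 0 0.06 0.2 0 0 0 0; 0 0 0 0 0 0 0",
)

```text
time_s: 20.6
ee_pos: [0.5775, 0.219, 0.119]
tcp_rot: [-0.001, -0.011, 1.0, -0.001]
wrist_force: [-0.0, -0.2, -0.8]
width: 0.0001
gripper_force: 0.0
```

```bash
python3 knob.py
```

```text
scene 40 [0.58614969 0.23112389 0.11783347] [0.59453712 0.23384862 0.12107912]
top 2 [0.568608   0.23207626 0.11392425] [0.56865403 0.23251333 0.12029253]
```

Request:
drive_tool(
  deltas="0 0.05 0.2 0 0 0 0; 0 0.04 0.15 0 0 0 0; 0 0 0 0 0 0 0",
)

```text
time_s: 20.95
ee_pos: [0.5779, 0.2214, 0.1109]
tcp_rot: [-0.0, -0.011, 1.0, -0.0]
wrist_force: [-0.5, 0.4, -0.5]
width: 0.0001
gripper_force: 0.0
```

Request:
drive_tool(
  deltas="0 0 0.1 0 0 0 0; 0 0 0 0 0 0 0; 0 0 0 0 0 0 0",
)

```text
time_s: 21.2
ee_pos: [0.5781, 0.2214, 0.1092]
tcp_rot: [-0.0, -0.011, 1.0, -0.0]
wrist_force: [-0.2, -0.5, 0.4]
width: -0.0001
gripper_force: 0.0
```

Request:
drive_tool(
  deltas="0 0 0.06 0 0 0 0; 0 0 0 0 0 0 0; 0 0 0 0 0 0 0",
)

```text
time_s: 21.45
ee_pos: [0.5782, 0.2215, 0.1078]
tcp_rot: [0.0, -0.011, 1.0, 0.0]
wrist_force: [0.2, 0.1, 0.1]
width: -0.0001
gripper_force: 0.0
```

Request:
drive_tool(
  deltas="0 0 0.06 0 0 0 0; 0 0 0 0 0 0 0; 0 0 0 0 0 0 0",
)

```text
time_s: 21.7
ee_pos: [0.5782, 0.2215, 0.1062]
tcp_rot: [-0.0, -0.011, 1.0, -0.0]
wrist_force: [-0.1, 0.2, -0.1]
width: 0.0002
gripper_force: 0.1
```

Request:
drive_tool(
  deltas="0 0 0.05 0 0 0 0; 0 0 0 0 0 0 0; 0 0 0 0 0 0 0",
)

```text
time_s: 21.95
ee_pos: [0.5782, 0.2215, 0.105]
tcp_rot: [-0.0, -0.011, 1.0, -0.0]
wrist_force: [0.9, -0.0, -0.4]
width: -0.0001
gripper_force: 0.1
```

Request:
drive_tool(
  deltas="0 0 0.04 0 0 0 0; 0 0 0 0 0 0 0; 0 0 0 0 0 0 0",
)

```text
time_s: 22.2
ee_pos: [0.5782, 0.2215, 0.104]
tcp_rot: [-0.0, -0.011, 1.0, -0.0]
wrist_force: [0.5, -0.4, -0.3]
width: -0.0002
gripper_force: 0.1
```

Request:
drive_tool(
  deltas="0 0 0.04 0 0 0 0; 0 0 0 0 0 0 0; 0 0 0 0 0 0 0",
)

```text
time_s: 22.45
ee_pos: [0.5784, 0.2215, 0.1034]
tcp_rot: [0.0, -0.011, 1.0, 0.0]
wrist_force: [-2.1, -0.1, 4.6]
width: -0.0
gripper_force: 1.7
```

```bash
python3 knob.py
```

```text
scene 39 [0.58731936 0.23413063 0.10390633] [0.59405988 0.23701395 0.11113576]
top 4 [0.56850516 0.2358704  0.10220623] [0.57009839 0.23697234 0.10615354]
```

Request:
drive_tool(
  deltas="0 0 0.03 0 0 0 0; 0 0 0 0 0 0 0; 0 0 0 0 0 0 0",
)

```text
time_s: 22.8
ee_pos: [0.5785, 0.2216, 0.103]
tcp_rot: [0.0, -0.012, 1.0, 0.0]
wrist_force: [-1.4, -1.1, 7.3]
width: -0.0002
gripper_force: 3.2
```

Request:
drive_tool(
  deltas="0 0 -0.4 0 0 0 0; 0 0 -1 0 0 0 0; 0 0 -1 0 0 0 0; 0 0 -1 0 0 0 0; 0 0 -1 0 0 0 0; 0 -1 -1 0 0 0 0; 0 -1 -1 0 0 0 0; 0 -1 0 0 0 0 0; 0.5 -1 0 0 0 0 0; 1 0 0 0 0 0 0; 0 0 0 0 0 0 0; 0 0 0 0 0 0 0",
)

```text
time_s: 23.8
ee_pos: [0.5424, 0.1203, 0.2631]
tcp_rot: [0.0, -0.011, 1.0, 0.0]
wrist_force: [-0.1, -0.1, 0.2]
width: -0.0003
gripper_force: 0.0
```

```bash
python3 knob.py; python3 - <<'E'
from h import *
p,_=viewer.read_camera("wrist"); t,_=viewer.read_camera("scene")
c=cv2.resize(t[230:400,270:450,::-1],None,fx=2.4,fy=2.4,interpolation=cv2.INTER_CUBIC)
cv2.imwrite("pics/w6.png",np.hstack([c,p[:408,250:560,::-1]]))
E
```

```text
scene 57 [0.58262887 0.23288179 0.10309519] [0.59450274 0.236859   0.1061818 ]
top 23 [0.57493499 0.23330287 0.10254671] [0.58070738 0.23713874 0.10760706]
```

View pics/w6.png

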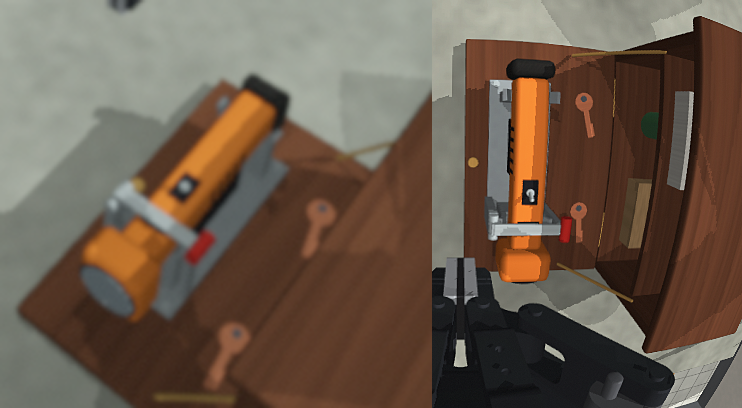

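The clamp lies level over the barrel with its knob at (203,247), top at about 106 mm against 105 expected when shut. It met a hard stop, the torch is seated, and the gripper is clear of everything.

```bash
python3 -c "
from station import manip
print(manip.close_job())"
```

```text
the job is handed in; nothing more can be done
None
```

The job is handed in with no verdict shown: by my measurements the torch is fully home in the cradle, lens end at the clamp, the clamp is shut to its stop over it, and I never touched the padlock, stone or keys.

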